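# Hang a freshly oiled spool on the drying stand by a rod through its bore

### The job

The turned wooden spool lying in the chock is freshly oiled, so handle it only by the rod: take the rod by its wooden grip, thread it through the spool's bore and gently push it fully home until the rod's stop collar seats on the spool and presses it a little against the chock's spring stop. Lift the spool out on the rod, well clear of the chock, and set the rod gently down in the forks of the drying stand, handle end on the stand's right seen from the robot, letting go only once it lies in both forks, with the spool hanging midway between them. Don't touch the spool with the gripper, don't jam or force anything, and leave the other things on the bench where they are.

Things in the scene. Friction and masses are not known exactly. Their poses are not given: they have to be found in the camera images.
- rod: Origin: middle of the square wooden grip (44 mm long, 24x24 mm), on the axis; x runs along the axis to the tip. Metal rod 12 mm thick from x = 22 mm to the tapered tip. A dark steel stop collar, 26 mm across, 10 mm long, with a brass thumbscrew, is clamped on it; its face toward the tip lies anywhere from x = 70 to 110 mm, not measured: feel for it. 130 g in all. Starts level in its rest.
- rod_tip (a point): The end of the rod's tapered tip, on its axis, 212 mm from the middle of the grip.
- rest: Fixed low wooden rest holding the rod in two small V forks (at x = 38 and 145 mm), rod axis 45 mm above the bench. Origin on the bench right below the middle of the rod's grip, which overhangs freely; x points along the rod to its tip.
- spool: Turned wooden spool lying on its side in the chock. Origin at its centre; x along its bore. 50 mm long, flanges 60 mm across and 9 mm thick, waist 36 mm across, straight through bore of 16 mm. About 150 g, varying. Hung on the rod, its centre is 2 mm below the rod's axis, and it can slide along the rod if jerked.
- chock: Fixed wooden V cradle. Origin on the bench below the middle of the spool's place (spool up to 3 mm off it along x); x points along the bore, in the direction to push the rod. Bore axis 55 mm above the bench. Base x = -30 to 70 mm, 90 mm wide, 12 mm high; V 46 mm long; rear posts at x = 57 to 67 mm, 56 mm high, 30 mm apart, let the rod pass between.
- stop: Dark forked plate on the chock behind the spool, 7 mm thick, top 76 mm above the bench, axes as the chock; origin at bench height in its front face, 31 mm beyond the chock's origin along x at rest. The rod passes its 24 mm slot. It yields along x on springs, 8 N per mm, at most 8 mm. A seated collar should press the spool on it with about 4 to 15 N; over 22 N is too much.
- stand: Fixed drying stand: two upright wooden cheeks with V forks on top. Origin on the bench below its middle; x points from the fork for the grip's side to the fork for the tip. Cheeks 12 mm thick, centred at x = -56 and 56 mm, tops 101 mm above the bench; V mouths about 46 mm wide. A rod lying in both forks has its axis 80 mm above the bench. Base 150x80 mm, 12 mm high.
- pencil_0: Bystander, not to be moved: red pencil, 163 mm long; origin at the centre of its underside.
- sanding_block: Bystander, not to be moved: wooden sanding block, 62x100x30 mm; origin at the centre of its underside.
- shaped_blank_1: Bystander, not to be moved: bevelled light wooden block, 63x121x38 mm; origin at the centre of its underside.
- pliers: Bystander, not to be moved: pliers with red handles, 163 mm long; origin at the centre of its underside.
- oil_can: Bystander, not to be moved: grey oil can with a spout, 142 mm high; origin at the centre of its underside.
- offcut_1: Bystander, not to be moved: small light wooden offcut, 40x85x30 mm; origin at the centre of its underside.
There are look-alikes about, which are no part of the job. Leave any green look-alike of the rod alone. Of the things that look like the spool, the larger one is meant.

How it is judged (in metres and radians):
On the way, in this order (a step that is already met when the one before it is completed fails the run):
1. the rod is through the bore and its collar, seated on the spool, presses the spool against the chock's spring stop with more than 3 N for 0.2 s (contact force between spool and stop above 3 N and x of spool in the frame of rod between 0.085 and 0.145 m and y of spool in the frame of rod between -0.006 and 0.006 m and z of spool in the frame of rod between -0.006 and 0.006 m), for 0.2 s.
2. the spool hangs on the rod, its centre over 95 mm above the bench, clear of the chock (height (world z) of spool above 0.095 m and horizontal distance between spool and rod_tip above 0.05 m and contact force between spool and chock below 0.1 N and contact force between spool and rod above 0.3 N), for 0.2 s.
3. still held by the gripper, the rod lies in both forks of the stand (within 6 mm of its seat at grip and tip), the spool between the cheeks within 10 mm of the middle (x of rod in the frame of stand below -0.07 m and z of rod in the frame of stand between 0.074 and 0.086 m and z of rod_tip in the frame of stand between 0.074 and 0.086 m and y of rod in the frame of stand between -0.006 and 0.006 m and y of rod_tip in the frame of stand between -0.006 and 0.006 m and x of spool in the frame of stand between -0.01 and 0.01 m and z of spool in the frame of stand between 0.07 and 0.085 m and contact force between the fingers and rod above 1 N), for 0.2 s.
At the end, for the whole second after the job is handed in: The rod lies at rest in both forks of the stand, its axis within 4 mm of the seated height (80 mm) and 6 mm sideways at grip and tip, grip at the stand's -x side; the spool hangs on it at rest between the cheeks, its centre within 10 mm of the stand's middle along x (x of rod in the frame of stand below -0.07 m and z of rod in the frame of stand between 0.076 and 0.084 m and z of rod_tip in the frame of stand between 0.076 and 0.084 m and y of rod in the frame of stand between -0.006 and 0.006 m and y of rod_tip in the frame of stand between -0.006 and 0.006 m and x of spool in the frame of stand between -0.01 and 0.01 m and z of spool in the frame of stand between 0.07 and 0.085 m and angle between the x axis of rod and the x axis of stand, either way round below 0.06 rad and linear speed of each of rod, spool below 0.02 m/s and angular speed of spool below 0.3 rad/s); the robot touches nothing.
It fails at once if the gripper or arm touches the spool (contact force between any of the fingers, the arm and spool above 0.3 N).
It fails at once if the spool is pressed on the chock or its stop with more than 22 N (contact force between spool and chock above 22 N).
It fails at once if the rod is pressed on the stand with more than 25 N (contact force between rod and stand above 25 N).
It fails at once if the spool falls to the bench (height (world z) of spool below 0.045 m).
It fails at once if another thing on the bench is shifted by more than 15 mm (distance of any of pencil_0, sanding_block, shaped_blank_1, pliers, oil_can, offcut_1 from where it was at the start of the episode above 0.015 m).
It also fails if it takes over 70 s, if anything falls off the work surface, if the arm or the gripper's body presses on something with over 40 N, if the wrist force passes 120 N, or if a joint passes its speed limit or range.

### The arm

A 6-joint arm with a two-finger parallel gripper is mounted at the origin on the work surface; the furniture and walls round the work are solid. World frame = base frame: x ahead of the robot, y to its left, z up, the work surface at z = 0. Lengths are in m, angles in degrees, forces in N, time in s.
With the tool pointing down it reaches from about 0.425 to 1.125 m from the base axis. Payload 14.9 kg.
Tool frame: the origin (TCP) lies between the finger pads; the fingertips stand 25 mm ahead of it and the grasp point (between the pads) lies 6 mm ahead of it; z points along the fingers, y is the line along which they close (so a half turn about z gives the same grasp; the last joint's range is limited). The gripper opens to 91 mm and grips with 3 to 60 N. Pads are 32 mm wide; open, the fingers measure 118 mm over their backs; the gripper's body (76 mm by 178 mm) begins 60 mm behind the grasp point.
Start: joints at [-74.043, 21.709, 99.362, -0, 58.929, -1.908], TCP at [0.215, -0.666, 0.239] pointing down, gripper open.
Joint ranges: [-158.91, 158.91], [-42.39, 125.64], [0.06, 152.35], [-60.88, 240.88], [17.5, 164.5], [-176.32, 176.32]. Speed limits (degrees/s): [108.29, 108.29, 136.94, 180, 180, 180].

### API

Orientations are given as [roll, pitch, yaw] about the fixed x, y, z axes, in that order (R = Rz(yaw) Ry(pitch) Rx(roll)).
In Python, from cell import observe, imaging, env gives the robot as it stands.
- The arm moves only by the tool move_arm, never from a script. Its argument "commands" is a list of rows, each a list of 7 numbers: the turn, a rotation vector about the world's x, y, z scaled (see below), then the shift along the world's x, y, z scaled (see below), then the gripper command: -1 is shut, 1 is fully open, values between are in proportion. A call has 1 to 5 rows; each row is the pose to reach, as a shift and turn from the pose commanded when the call began, turning the shorter way round; what a row does not reach only later rows make up. The controller multiplies each number of a shift by 500 mm and each number of a turn by 180 degrees. A row lasts 1/10 s, in which the tool goes at most 50 mm and 8.59 degrees, less where a joint would pass 70% of its speed; a pose out of reach is approached as far as the arm can. A call with a number of a shift or a turn outside -1 to 1 is refused whole. A call with a gripper value outside its range is refused whole. The fingers move at their own pace and stop on an object; the grip force is fixed at half the most. Time passes only in rows, so rows that repeat a pose let the fingers close. It gives the time, the measured TCP pose, the force, the opening and the grip force at its end, in the units of the state.
- observe(): the state, without advancing time (a new reading comes with each control period).
- imaging.snapshot(name): name is "side" or "top" or "wrist"; returns (picture, depth): 384x512x3 uint8, red, green, blue; 384x512 float32, m along the optical axis (not along the pixel's ray), 0 where there is no reading.
- imaging.get_calibration(name): a dict with "mtx" (3x3 intrinsics, pixels), "k1" (the pictures are not rectified: a ray, as slopes to the right and down, at radius r is drawn at 1 + k1 r^2 times it, then the intrinsics apply), "view" (4x4, takes a point from world to camera coordinates); the wrist camera has in their place "hand_eye" (4x4, takes a point from camera to tool coordinates, whose origin is the TCP and whose axes are the flange's). Camera axes: x right, y down, z forward; pixel columns grow to the right and rows downward; lengths in m; the calibration is good to about 2 mm. A picture is of the moment at which its call begins: read the wrist's pose just before it. get_calibration takes no time and is no camera call.
- env.finish_job(): hands the job in; it is judged then, once.
The state is a dict: "clock": time; "joint_positions": joint angles; "qvel": joint speeds; "joint_torque": joint torques, N m; "ee_pos": TCP position; "tcp_rot": TCP orientation; "force": force on the tool from outside, world axes, zero at the start; "wrist_torque": the same for the moment, N m; "width": finger opening in m; "grip_force": force on a finger pad.
Only numpy, scipy, OpenCV 4.12 (cv2) and the standard library are available. Lean on these libraries where they do the work, as an engineer would, in place of code of your own. Each camera call takes 0.05 s, during which the arm holds its last target. There are 200 camera calls.

## Working session

There is one attempt and no reset: what is moved stays moved. The work goes in short steps, Python scripts to look and compute and a tool call to move; the robot and the scene stay as the last step left them, time stands still between calls to the robot, and variables do not carry over. Pictures are saved under pics/ and viewed, at most 12 in all, crops included, and the job is handed in when it is done.

Besides the shell and the picture viewer there is one more tool, called after ">>>" by a JSON object that holds its "api" and its "payload". move_arm: Moves the arm, as the interface text tells. Its arguments: {"type":"object","properties":{"commands":{"type":"array","items":{"type":"array","items":{"type":"number","minimum":-1,"maximum":1}}}},"required":["commands"]}

```bash
mkdir -p pics; ls; cat > h.py <<'E'
from cell import observe, imaging, env
import numpy as np, cv2
from scipy.spatial.transform import Rotation as R
def snap(n,f=None):
    s=observe(); p,d=imaging.snapshot(n)
    if f: cv2.imwrite('pics/'+f,p[:,:,::-1])
    np.savez('/tmp/%s.npz'%n,p=p,d=d,pos=s['ee_pos'],rot=s['tcp_rot'])
    return p,d,s
def cam2world(n,s):
    c=imaging.get_calibration(n)
    if 'view' in c: return c,np.linalg.inv(np.array(c['view']))
    T=np.eye(4);T[:3,:3]=R.from_euler('xyz',s['tcp_rot'],degrees=True).as_matrix();T[:3,3]=s['ee_pos']
    return c,T@np.array(c['hand_eye'])
def rays(n,uv,s):
    c,T=cam2world(n,s);K=np.array(c['mtx'],float);k=c['k1']
    uv=np.atleast_2d(np.array(uv,float)); q=(uv-K[[0,1],[2,2]])/K[[0,1],[0,1]]
    x=q.copy()
    for _ in range(20): x=q/(1+k*(x**2).sum(1,keepdims=True))
    return T,np.c_[x,np.ones(len(x))]
def pts(n,uv,depth,s):
    T,r=rays(n,uv,s); return (r*np.reshape(depth,(-1,1)))@T[:3,:3].T+T[:3,3]
def cloud(n,d,s):
    v,u=np.nonzero(d>0); P=np.full(d.shape+(3,),np.nan); P[v,u]=pts(n,np.c_[u,v],d[v,u],s); return P
def onplane(n,uv,z,s):
    T,r=rays(n,uv,s); w=r@T[:3,:3].T; return T[:3,3]+w*((z-T[2,3])/w[:,2:])
def proj(n,X,s):
    c,T=cam2world(n,s);K=np.array(c['mtx'],float)
    q=(np.atleast_2d(X)-T[:3,3])@T[:3,:3]; x=q[:,:2]/q[:,2:]; x=x*(1+c['k1']*(x**2).sum(1,keepdims=True))
    return x*K[[0,1],[0,1]]+K[[0,1],[2,2]]
E
python3 - <<'E'
from h import *
p,d,s=snap('top'); q,e,s=snap('side')
cv2.imwrite('pics/a.png',cv2.resize(p,(800,600))[:,:,::-1]);cv2.imwrite('pics/b.png',cv2.resize(q,(800,600))[:,:,::-1])
print(s)
for n in('top','side','wrist'): print(n,imaging.get_calibration(n))
E
```

```text
pics
{'clock': 0.05, 'joint_positions': array([-7.40449733e+01,  2.17371869e+01,  9.93950748e+01,  1.48561810e-04,
        5.89264566e+01, -1.90788240e+00]), 'qvel': array([ 0.0809222 ,  0.03166199, -0.0476934 , -0.07515436,  0.03400103,
       -0.03109243]), 'joint_torque': array([ 2.22795024e-04, -7.65742707e+01, -4.35756791e+01,  6.53143250e-02,
        3.99405335e-02, -3.33913181e-05]), 'ee_pos': array([ 0.21461701, -0.66591642,  0.23830906]), 'tcp_rot': array([-1.79941318e+02, -2.08198418e-03,  1.78628313e+01]), 'force': array([ 0.16557205, -0.27133533, -0.19997094]), 'wrist_torque': array([ 0.017172  ,  0.03987461, -0.00681692]), 'grip_force': 0.0, 'width': 0.09112468011703208}
top {'mtx': array([[422.85818496,   0.        , 247.66219849],
       [  0.        , 422.85818496, 194.44946269],
       [  0.        ,   0.        ,   1.        ]]), 'k1': -0.07982471696928953, 'view': array([[ 0.00237874, -0.99996013,  0.00860653,  0.00237982],
       [-0.99530111, -0.00320059, -0.0967753 ,  0.53589104],
       [ 0.09679899, -0.00833588, -0.99526904,  1.39728897],
       [ 0.        , 
[... 342 characters left out ...]
.74265503,  0.20969725],
       [ 0.35921129, -0.65011857, -0.66956187,  1.04247428],
       [ 0.        ,  0.        ,  0.        ,  1.        ]])}
wrist {'mtx': array([[267.32030552,   0.        , 255.97253345],
       [  0.        , 267.32030552, 195.59847748],
       [  0.        ,   0.        ,   1.        ]]), 'k1': 0.0035394048686922023, 'hand_eye': array([[ 9.18835087e-04, -9.59131994e-01, -2.82957549e-01,
         8.04729162e-02],
       [ 9.99999573e-01,  8.54089685e-04,  3.52172801e-04,
         1.27116388e-03],
       [-9.61090776e-05, -2.82957751e-01,  9.59132369e-01,
        -1.45575998e-01],
       [ 0.00000000e+00,  0.00000000e+00,  0.00000000e+00,
         1.00000000e+00]])}
```

View pics/a.png

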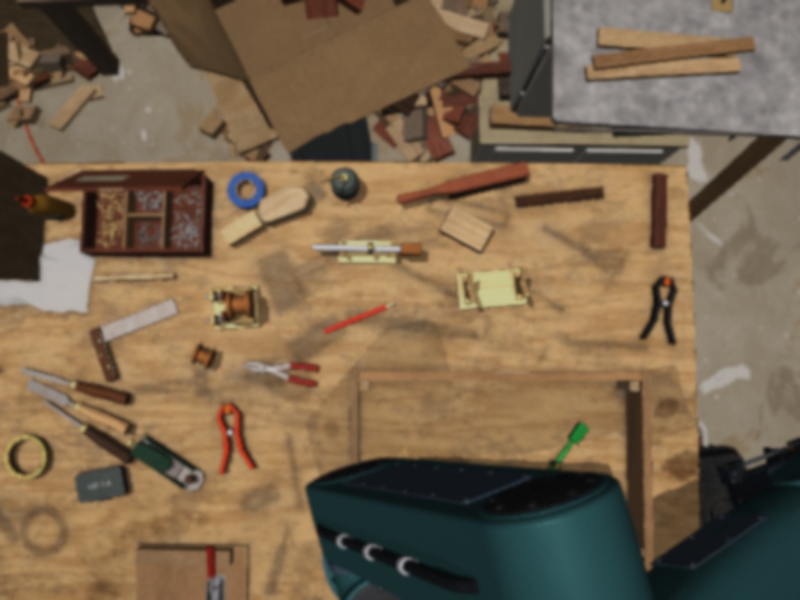

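View pics/b.png

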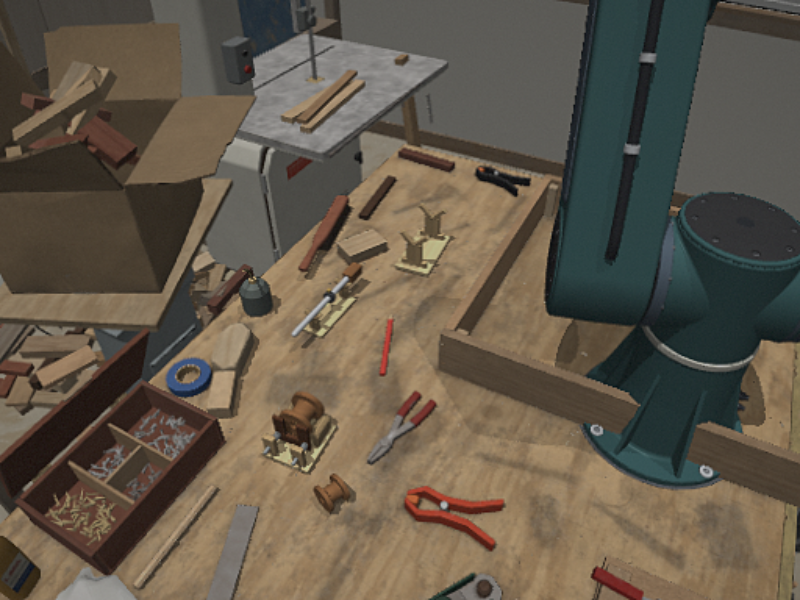

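The pictures (800x600 view) show these candidates:
- **Rod:** the silver rod with brown grip in its rest is at top (365,248), grip on the right at (410,249). The green one at (570,445) is the look-alike to leave alone.
- **Spool:** the large spool in the chock is at top (237,307) and side (303,415). The small one at top (204,355) is the look-alike.
- **Stand:** top (492,288). The chock's stop and posts lie on the left, so the push is roughly +y.

```bash
python3 - <<'E'
from h import *
z=np.load('/tmp/top.npz'); d=z['d']; s=observe(); P=cloud('top',d,s)
k=1/1.5625
for n,(u,v) in dict(grip=(412,249),tip=(316,248),spool=(237,307),stand=(492,288),standL=(466,288),standR=(520,286),pencil=(360,318),offcut=(467,228),can=(345,183),blank=(285,207),pliers=(290,372)).items():
    u,v=int(u*k),int(v*k); print(n,np.round(np.nanmedian(P[v-1:v+2,u-1:u+2].reshape(-1,3),0),3))
E
```

```text
grip [ 0.651 -0.046  0.058]
tip [0.655 0.157 0.05 ]
spool [0.525 0.32  0.072]
stand [ 0.574 -0.223  0.014]
standL [ 0.568 -0.162  0.058]
standR [ 0.572 -0.275  0.059]
pencil [0.508 0.064 0.009]
offcut [ 0.705 -0.168  0.029]
can [0.79  0.097 0.07 ]
blank [0.747 0.227 0.041]
pliers [0.389 0.216 0.002]
```

>>> {"api": "move_arm", "payload": {"commands": [[0,0,0.04,0.048,0.06,0.01,1],[0,0,0.08,0.096,0.12,0.02,1],[0,0,0.12,0.144,0.18,0.03,1],[0,0,0.16,0.192,0.24,0.04,1],[0,0,0.2,0.24,0.3,0.05,1]]}}

```text
clock: 0.6
ee_pos: [0.3354, -0.5148, 0.2638]
tcp_rot: [-180.0, -0.0, 54.1]
force: [0.2, -1.0, -0.5]
width: 0.0912
grip_force: 0.0
```

>>> {"api": "move_arm", "payload": {"commands": [[0,0,0.04,0.094,0.12,0.01,1],[0,0,0.08,0.188,0.24,0.02,1],[0,0,0.12,0.282,0.36,0.03,1],[0,0,0.16,0.376,0.48,0.04,1],[0,0,0.2,0.47,0.6,0.05,1]]}}

```text
clock: 1.1
ee_pos: [0.4893, -0.318, 0.2803]
tcp_rot: [-180.0, -0.0, 90.2]
force: [1.5, -0.6, -0.1]
width: 0.091
grip_force: 0.0
```

```bash
python3 - <<'E'
from h import *
s=observe(); print(s['clock'],s['ee_pos'],s['tcp_rot'],s['force'])
E
```

```text
1.1 [ 0.48934498 -0.31799877  0.28033844] [-1.79990160e+02 -5.79735568e-03  9.01557426e+01] [ 1.53859676 -0.58403017 -0.08070737]
```

>>> {"api": "move_arm", "payload": {"commands": [[0,0,0,0.16,0.2,0,1],[0,0,0,0.16,0.2,0,1],[0,0,0,0.16,0.2,0,1],[0,0,0,0.16,0.2,0,1],[0,0,0,0.16,0.2,0,1]]}}

```text
clock: 1.6
ee_pos: [0.5685, -0.2195, 0.28]
tcp_rot: [-180.0, -0.0, 89.9]
force: [0.4, -0.8, 0.3]
width: 0.091
grip_force: 0.0
```

```bash
python3 - <<'E'
from h import *
p,d,s=snap('wrist','c.png'); np.savez('/tmp/w_stand.npz',p=p,d=d,pos=s['ee_pos'],rot=s['tcp_rot']); print(s['ee_pos'],s['tcp_rot'],s['qvel'].round(1))
E
```

```text
[ 0.56849544 -0.21947288  0.27996322] [-1.79962314e+02 -7.40896026e-03  8.99381147e+01] [-1.6 -0.4  0.2 -0.   0.  -0.3]
```

View pics/c.png

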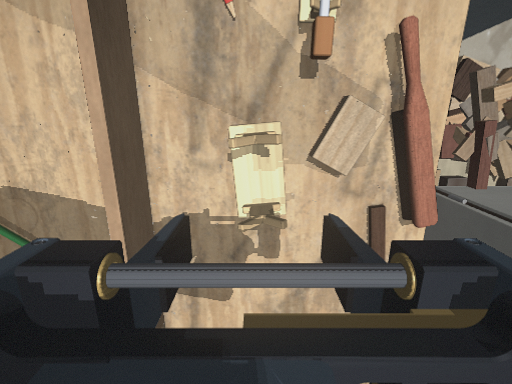

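Stand at pixel (260,170) with cheeks at rows 130 and 215; the rod's grip is at (322,38). The image's up is +y and its right is +x. Next I go over the rod.

>>> {"api": "move_arm", "payload": {"commands": [[0,0,0,0.16,0.34,-0.06,1],[0,0,0,0.16,0.34,-0.06,1],[0,0,0,0.16,0.34,-0.06,1],[0,0,0,0.16,0.34,-0.06,1],[0,0,0,0.16,0.34,-0.06,1]]}}

```text
clock: 2.15
ee_pos: [0.6491, -0.0476, 0.2493]
tcp_rot: [-179.9, -0.0, 90.0]
force: [-0.2, -0.2, 0.5]
width: 0.0913
grip_force: 0.0
```

```bash
python3 - <<'E'
from h import *
p,d,s=snap('wrist'); np.savez('/tmp/w_rod.npz',p=p,d=d,pos=s['ee_pos'],rot=s['tcp_rot']); print(s['ee_pos'],s['tcp_rot'],s['qvel'].round(1))
cv2.imwrite('pics/d.png',cv2.resize(p[0:260,180:420],(720,780))[:600,:,::-1])
P=cloud('wrist',d,s)
m=(P[...,2]>0.04)&(P[...,2]<0.075)&(abs(P[...,0]-.65)<.03)&(P[...,1]>-.12)&(P[...,1]<.2)
Q=P[m]
for y in np.arange(-.09,.19,.01):
    q=Q[abs(Q[:,1]-y)<.005]
    if len(q)>3: print('%.3f'%y,len(q),q[:,0].min().round(4),q[:,0].max().round(4),'top',np.percentile(q[:,2],[50,90]).round(4), 'xtop',q[q[:,2]>np.percentile(q[:,2],60)][:,0].mean().round(4))
z=np.load('/tmp/w_stand.npz'); S=dict(ee_pos=z['pos'],tcp_rot=z['rot']); P=cloud('wrist',z['d'],S)
reg=(abs(P[...,0]-.572)<.075)&(abs(P[...,1]+.22)<.1)
Q=P[reg&(P[...,2]>.085)&(P[...,2]<.12)]; print(len(Q)); 
for q in (Q[Q[:,1]>-.22],Q[Q[:,1]<-.22]): print(len(q),q.min(0),q.max(0),q.mean(0))
b=P[reg&(P[...,2]>.007)&(P[...,2]<.018)]; print('base',cv2.minAreaRect((b[:,:2]*1000).astype(np.float32)),np.median(b[:,2]))
E
```

```text
[ 0.64913553 -0.04761248  0.24930099] [-1.79946309e+02 -2.85808148e-02  8.99636316e+01] [-3.5 -1.6  1.2 -0.8  0.7 -3.4]
-0.070 16 0.6405 0.6603 top [0.0559 0.057 ] xtop 0.6486
-0.060 138 0.6391 0.663 top [0.0566 0.0577] xtop 0.6509
-0.050 130 0.6406 0.6628 top [0.0567 0.0578] xtop 0.6511
-0.040 144 0.6406 0.6627 top [0.0566 0.0576] xtop 0.6504
-0.030 142 0.6404 0.6626 top [0.0565 0.0576] xtop 0.6518
-0.020 95 0.6407 0.6629 top [0.0502 0.055 ] xtop 0.6508
-0.010 178 0.6343 0.6704 top [0.0493 0.0508] xtop 0.6521
-0.000 121 0.6343 0.6702 top [0.0492 0.051 ] xtop 0.6513
0.010 73 0.6472 0.6586 top [0.0497 0.0512] xtop 0.653
0.020 79 0.6472 0.6586 top [0.0493 0.051 ] xtop 0.6531
0.030 90 0.6472 0.6585 top [0.0497 0.0513] xtop 0.6525
0.040 168 0.641 0.666 top [0.0555 0.0655] xtop 0.6533
0.050 83 0.6411 0.6643 top [0.0502 0.0522] xtop 0.6535
0.060 87 0.6485 0.6595 top [0.05   0.0513] xtop 0.6539
0.070 88 0.6485 0.6594 top [0.0499 0.0512] xtop 0.6543
0.080 92 0.6485 0.6593 top [0.0498 0.0512] xtop 0.6537
0.090 113 0.639 0.6709 top [0.0495 0.0509] xtop 0.6543
0.100 293 0.6355 0.6733 top [0.0491 0.0509] xtop 0.6549
0.110 99 0.6485 0.6603 top [0.0498 0.0511] xtop 0.6545
0.120 98 0.6497 0.6601 top [0.0498 0.0513] xtop 0.6545
0.130 103 0.6497 0.66 top [0.05   0.0512] xtop 0.6547
0.140 111 0.6497 0.6611 top [0.0499 0.0512] xtop 0.6551
0.150 115 0.6497 0.6609 top [0.0498 0.0513] xtop 0.6552
0.160 7 0.6497 0.6608 top [0.0484 0.0498] xtop 0.6537
585
316 [ 0.53457202 -0.17644067  0.08504033] [ 0.5998817  -0.16032585  0.09900237] [ 0.56723238 -0.16811248  0.09229735]
269 [ 0.54362156 -0.28708123  0.08501908] [ 0.60946219 -0.27099797  0.09851473] [ 0.57747224 -0.27856281  0.09220179]
base ((571.9207153320312, -224.00396728515625), (80.16251373291016, 149.4546661376953), 5.029357433319092) 0.011753061751078708
```

View pics/d.png

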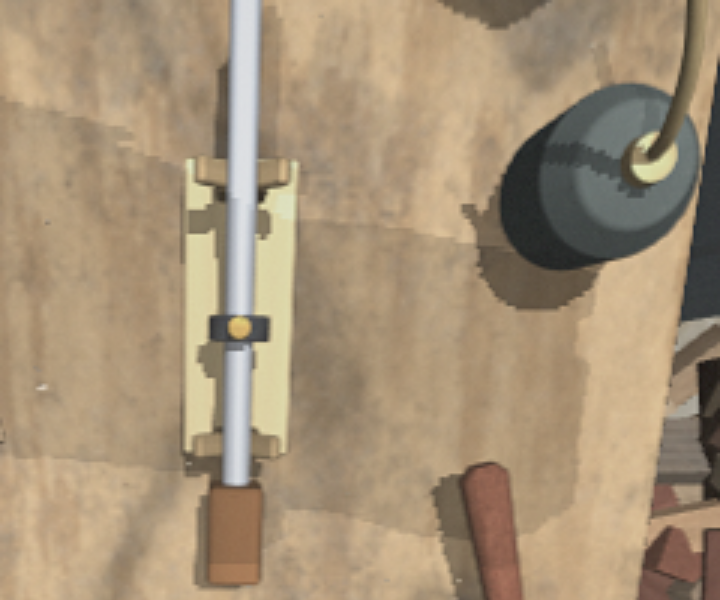

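The rod lies along +y with its tip up in the picture. The grip is at crop (235,535), and the collar with its thumbscrew is at (240,328). It is the silver rod, not the green one. Measured axis height is 45 mm and grip top 57.5 mm, both consistent with the text. Next, the chock.

>>> {"api": "move_arm", "payload": {"commands": [[0,0,0,-0.125,0.32,0,1],[0,0,0,-0.25,0.64,0,1],[0,0,0,-0.25,0.64,0,1],[0,0,0,-0.25,0.64,0,1],[0,0,0,-0.25,0.64,0,1]]}}

```text
clock: 2.7
ee_pos: [0.5568, 0.1825, 0.2507]
tcp_rot: [180.0, 0.0, 89.7]
force: [0.7, 0.1, -0.1]
width: 0.091
grip_force: 0.0
```

>>> {"api": "move_arm", "payload": {"commands": [[0,0,0,0,0.02,0,1],[0,0,0,0,0.02,0,1],[0,0,0,0,0.02,0,1],[0,0,0,0,0.02,0,1]]}}

```text
clock: 3.1
ee_pos: [0.5582, 0.1911, 0.2503]
tcp_rot: [180.0, 0.0, 89.7]
force: [0.2, 0.4, 0.4]
width: 0.0913
grip_force: 0.0
```

```bash
python3 - <<'E'
from h import *
p,d,s=snap('wrist'); np.savez('/tmp/w_ch.npz',p=p,d=d,pos=s['ee_pos'],rot=s['tcp_rot']); print(s['ee_pos'],s['tcp_rot'],s['qvel'].round(1))
cv2.imwrite('pics/e.png',cv2.resize(p[0:240,120:400],(700,600))[:,:,::-1])
P=cloud('wrist',d,s)
reg=(abs(P[...,0]-.525)<.08)&(abs(P[...,1]-.32)<.1)
b=P[reg&(P[...,2]>.007)&(P[...,2]<.017)]; print('base',cv2.minAreaRect((b[:,:2]*1000).astype(np.float32)),np.median(b[:,2]))
Q=P[reg&(P[...,2]>.03)]
for y in np.arange(.25,.41,.005):
    q=Q[abs(Q[:,1]-y)<.0025]
    if len(q)>3: print('%.4f'%y,len(q),q[:,0].min().round(4),q[:,0].max().round(4),'z',np.percentile(q[:,2],[5,50,95]).round(4), 'xtop',q[q[:,2]>np.percentile(q[:,2],80)][:,0].mean().round(4))
E
```

```text
[0.55819181 0.19114644 0.2503013 ] [1.79998133e+02 1.19149140e-02 8.97481439e+01] [ 0.2  0.  -0.   0.1  0.1  0.3]
base ((511.3465576171875, 346.43426513671875), (122.75326538085938, 126.0300064086914), 4.611263751983643) 0.0116175060787376
0.2900 176 0.4943 0.547 z [0.035  0.0678 0.0838] xtop 0.5286
0.2950 308 0.4929 0.5695 z [0.0388 0.0788 0.0847] xtop 0.5322
0.3000 217 0.4941 0.5708 z [0.0391 0.0733 0.0845] xtop 0.5341
0.3050 248 0.4926 0.5694 z [0.0347 0.0635 0.0729] xtop 0.5322
0.3100 282 0.4915 0.5694 z [0.0339 0.058  0.0728] xtop 0.5308
0.3150 283 0.492 0.5695 z [0.0338 0.0615 0.0728] xtop 0.5308
0.3200 293 0.4909 0.5681 z [0.0337 0.0573 0.0729] xtop 0.5305
0.3250 295 0.4918 0.5681 z [0.0335 0.0605 0.0726] xtop 0.5297
0.3300 440 0.4904 0.5681 z [0.0345 0.0681 0.0815] xtop 0.5231
0.3350 384 0.4914 0.5668 z [0.039  0.0777 0.0846] xtop 0.5287
0.3400 202 0.5002 0.5669 z [0.0418 0.0808 0.0848] xtop 0.5285
0.3450 210 0.4962 0.5552 z [0.0551 0.071  0.0765] xtop 0.513
0.3500 236 0.4965 0.5595 z [0.0461 0.0751 0.077 ] xtop 0.5351
0.3550 29 0.5354 0.5585 z [0.0351 0.0757 0.0767] xtop 0.5548
0.3600 19 0.4961 0.5059 z [0.0347 0.0372 0.0397] xtop 0.5006
0.3650 65 0.495 0.5572 z [0.0333 0.0374 0.0396] xtop 0.5204
0.3700 256 0.4893 0.5572 z [0.0333 0.0446 0.056 ] xtop 0.4988
0.3750 313 0.4896 0.562 z [0.0357 0.0548 0.0569] xtop 0.5202
0.3800 120 0.4922 0.5618 z [0.0537 0.0558 0.0569] xtop 0.5448
0.3850 25 0.4966 0.5607 z [0.0355 0.0536 0.0556] xtop 0.5572
0.3900 42 0.4957 0.5527 z [0.0349 0.0367 0.0378] xtop 0.5216
0.3950 18 0.5481 0.5527 z [0.0343 0.0366 0.0378] xtop 0.5499
```

View pics/e.png

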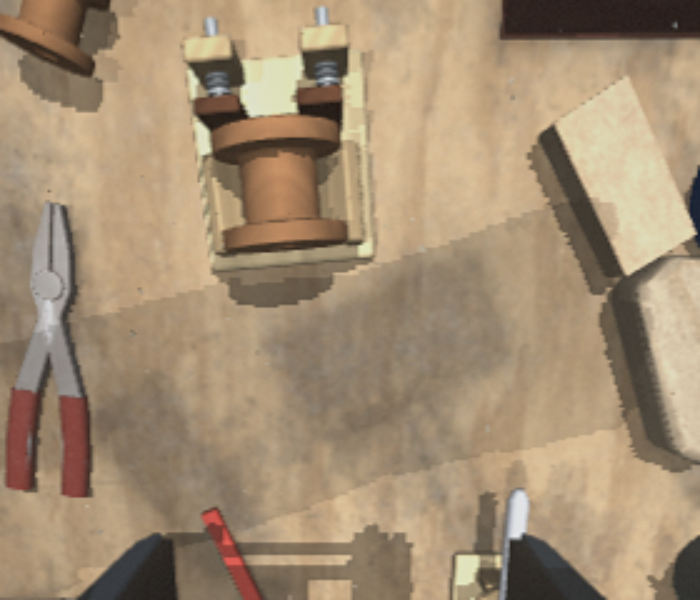

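The large spool is in the chock at crop (280,180), with its front flange at (285,235) and the stop plates at (218,105) and (320,100). The pencil tip is at (210,515) and the light block at (640,180). I now fit the axes, with the side camera as second view.

```bash
cat > fit.py <<'E'
from h import *
from scipy.optimize import least_squares
def cyl(Q,r,p0):  # axis ~ +y: x=x0+a*(y-yc), z=z0+b*(y-yc)
    yc=Q[:,1].mean()
    def f(p):
        u=np.array([p[1],1,p[3]]);u/=np.linalg.norm(u)
        return (np.linalg.norm(np.cross(Q-np.array([p[0],yc,p[2]]),u),axis=1)-r)*1000
    o=least_squares(f,p0,loss='soft_l1'); p=o.x
    return yc,p,np.median(abs(f(p)))
E
python3 - <<'E'
from fit import *
def load(f): z=np.load(f); S=dict(ee_pos=z['pos'],tcp_rot=z['rot']); return z['d'],S
d,S=load('/tmp/w_ch.npz'); P=cloud('wrist',d,S).reshape(-1,3)
ds,_=load('/tmp/side.npz'); Ps=cloud('side',ds,S).reshape(-1,3)
sl=lambda P,y0,y1,z0,z1,x0,x1:P[(P[:,1]>y0)&(P[:,1]<y1)&(P[:,2]>z0)&(P[:,2]<z1)&(P[:,0]>x0)&(P[:,0]<x1)]
for n,A in(('wrist',P),('side',Ps)):
    yc,p,e=cyl(sl(A,.307,.325,.058,.08,.513,.55),.018,[.53,-.09,.055,0]); print(n,'waist',yc,p,e)
    # flanges: z>.065
    for y0,y1 in((.285,.303),(.331,.345)):
        q=sl(A,y0,y1,.0785,.09,.50,.56); print('flange',len(q),q.mean(0),q[:,1].min(),q[:,1].max())
q=sl(P,.345,.36,.07,.08,.48,.58); u=np.array([np.cos(np.radians(5)),np.sin(np.radians(5))])
print('stop y range', q[:,1].min(),q[:,1].max()); print(np.polyfit(q[:,0],q[:,1],1))
q=sl(P,.365,.39,.052,.06,.48,.58)
for a in (q[q[:,0]<.525],q[q[:,0]>.525]): print('post',a.min(0),a.max(0),a.mean(0))
d,S=load('/tmp/w_rod.npz'); P=cloud('wrist',d,S).reshape(-1,3)
a=[sl(P,.01,.034,.046,.053,.63,.67),sl(P,.052,.085,.046,.053,.64,.665),sl(P,.108,.16,.046,.053,.64,.67)]
yc,p,e=cyl(np.vstack(a),.006,[.653,.02,.045,0]); print('rod',yc,p,e)
q=sl(P,-.1,-.015,.0545,.06,.63,.67); print('grip',cv2.minAreaRect((q[:,:2]*1000).astype(np.float32)),np.percentile(q[:,1],[0,1,50,99,100]))
q=sl(P,.03,.06,.0525,.062,.63,.68); print('collar',q[:,1].min(),q[:,1].max(),np.percentile(q[:,1],[2,98]))
E
```

```text
wrist waist 0.31609753466249446 [ 0.53037405 -0.08457944  0.05466121 -0.00294984] 0.39823364105234793
flange 287 [0.53214193 0.29564301 0.08251004] 0.290258153454665 0.3006197523266817
flange 347 [0.52916515 0.33600647 0.08248025] 0.33107292671311167 0.34177824426065084
side waist 0.31654442207736316 [ 0.53040029 -0.06264422  0.053359   -0.07345658] 0.908727299473576
flange 35 [0.52873167 0.29900543 0.08195332] 0.29348600628626176 0.3028888013155226
flange 37 [0.52679258 0.34005138 0.08198793] 0.33436006724109696 0.3441136350287514
stop y range 0.3450458527192432 0.35449773982545807
[0.05374283 0.32055416]
post [0.48934839 0.36873181 0.05217037] [0.51060705 0.37990692 0.05733651] [0.50021611 0.37371563 0.05532877]
post [0.54065116 0.37261571 0.05211738] [0.56184451 0.38380864 0.05761525] [0.55149046 0.37770833 0.0554819 ]
rod 0.09227232363788646 [0.65420871 0.01891387 0.04484096 0.00076225] 0.4334997776471671
grip ((651.761474609375, -45.2244873046875), (42.81915283203125, 22.293006896972656), 89.60803985595703) [-0.06668415 -0.06627025 -0.04447282 -0.02394622 -0.02380121]
collar 0.035830835460609944 0.045125547516067434 [0.03583986 0.04508055]
```

Results, each checked against its given size:
- **Rod:** axis height 44.8 mm, yaw 88.9°, grip centre (0.6516, -0.045), collar face at about x = 90 mm.
- **Bore:** axis height 54.7 mm, spool centre (0.530, 0.316), yaw 94.5°.
- **Stand:** (0.572, -0.224), yaw 95.2°.

I approach with the fingers half closed, to clear the red handle nearby.

>>> {"api": "move_arm", "payload": {"commands": [[0,0,-0.0046,0.186,-0.472,-0.05,0.1],[0,0,-0.0046,0.186,-0.472,-0.05,0.1],[0,0,-0.0046,0.186,-0.472,-0.05,0.1],[0,0,-0.0046,0.186,-0.472,-0.05,0.1],[0,0,-0.0046,0.186,-0.472,-0.05,0.1]]}}

```text
clock: 3.65
ee_pos: [0.6492, -0.0418, 0.2256]
tcp_rot: [180.0, 0.0, 89.0]
force: [0.5, 0.2, -0.0]
width: 0.0544
grip_force: 0.0
```

>>> {"api": "move_arm", "payload": {"commands": [[0,0,0,0,0,0,0.1],[0,0,0,0,0,0,0.1],[0,0,0,0,0,0,0.1]]}}

```text
clock: 3.95
ee_pos: [0.6485, -0.0385, 0.2257]
tcp_rot: [-180.0, -0.0, 89.0]
force: [0.3, 0.8, 0.1]
width: 0.05
grip_force: 0.0
```

>>> {"api": "move_arm", "payload": {"commands": [[0,0,0,0.006,-0.013,-0.08,0.1],[0,0,0,0.006,-0.013,-0.16,0.1],[0,0,0,0.006,-0.013,-0.2,0.1],[0,0,0,0.006,-0.013,-0.2,0.1],[0,0,0,0.006,-0.013,-0.2,0.1]]}}

```text
clock: 4.45
ee_pos: [0.652, -0.0443, 0.1266]
tcp_rot: [180.0, -0.0, 89.1]
force: [-0.5, 0.3, 0.8]
width: 0.0502
grip_force: 0.0
```

```bash
python3 - <<'E'
from fit import *
p,d,s=snap('wrist'); print(s['ee_pos'],s['tcp_rot'])
cv2.imwrite('pics/f.png',p[:,:,::-1])
P=cloud('wrist',d,s).reshape(-1,3)
q=P[(P[:,1]>-.1)&(P[:,1]<-.015)&(P[:,2]>.052)&(P[:,2]<.06)&(abs(P[:,0]-.652)<.02)]
print('grip',len(q),q.min(0),q.max(0))
E
```

```text
[ 0.65200066 -0.04426197  0.12655866] [ 1.79986999e+02 -4.58230839e-04  8.90926944e+01]
grip 1314 [ 0.63944795 -0.06694921  0.05200698] [ 0.66313454 -0.02310028  0.0587367 ]
```

View pics/f.png

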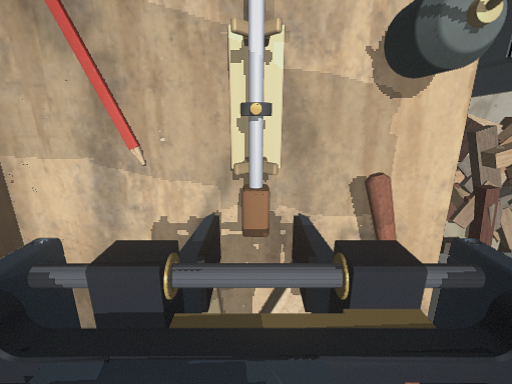

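The grip at pixel (256,210) is centred between the fingers (rows 188–235), and the red handle at (378,200) is clear of them. Descending and closing.

>>> {"api": "move_arm", "payload": {"commands": [[0,0,0,-0.001,-0.001,-0.05,0.1],[0,0,0,-0.001,-0.001,-0.1,0.1],[0,0,0,-0.001,-0.001,-0.14,0.1],[0,0,0,-0.001,-0.001,-0.151,0.1],[0,0,0,-0.001,-0.001,-0.151,0.1]]}}

```text
clock: 5.0
ee_pos: [0.6517, -0.0454, 0.0511]
tcp_rot: [180.0, 0.0, 89.1]
force: [0.6, -0.6, -0.4]
width: 0.0502
grip_force: 0.0
```

>>> {"api": "move_arm", "payload": {"commands": [[0,0,0,0,0,0,-1],[0,0,0,0,0,0,-1],[0,0,0,0,0,0,-1],[0,0,0,0,0,0,-1],[0,0,0,0,0,0,-1]]}}

```text
clock: 5.5
ee_pos: [0.6516, -0.0455, 0.0508]
tcp_rot: [180.0, -0.0, 89.0]
force: [-1.6, 0.7, 6.1]
width: 0.024
grip_force: 30.0
```

>>> {"api": "move_arm", "payload": {"commands": [[0,0,0,0,0,0.03,-1],[0,0,0,0,0,0.07,-1],[0,0,0,0,0,0.11,-1],[0,0,0,0,0,0.13,-1],[0,0,0,0,0,0.13,-1]]}}

```text
clock: 6.0
ee_pos: [0.6522, -0.0456, 0.1171]
tcp_rot: [179.9, 0.0, 89.0]
force: [-0.0, 0.3, -1.8]
width: 0.0238
grip_force: 30.0
```

>>> {"api": "move_arm", "payload": {"commands": [[0,0,0.008,-0.05,0.05,0,-1],[0,0,0.016,-0.1,0.1,0,-1],[0,0,0.024,-0.15,0.15,0,-1],[0,0,0.0306,-0.201,0.2,0,-1],[0,0,0.0306,-0.201,0.2,0,-1]]}}

```text
clock: 6.5
ee_pos: [0.5471, 0.0564, 0.1141]
tcp_rot: [-179.8, -0.0, 94.7]
force: [0.2, 0.5, -0.5]
width: 0.0236
grip_force: 30.0
```

```bash
cat > rod.py <<'E'
from fit import *
def rodfit(y0,y1,s,d,n='wrist',zw=.02):
    # rod axis fit between world y0..y1 near expected axis through TCP grasp point
    Rm=R.from_euler('xyz',s['tcp_rot'],degrees=True).as_matrix(); g=s['ee_pos']+Rm@[0,0,.006]; ux=Rm[:,0]
    P=cloud(n,d,s).reshape(-1,3); P=P[~np.isnan(P[:,0])]
    t=(P-g)@ux; off=P-g-t[:,None]*ux
    m=(t>y0)&(t<y1)&(np.linalg.norm(off,axis=1)<zw)
    Q=P[m]; yc,p,e=cyl(Q,.006,[g[0],ux[0]/ux[1],g[2],0])
    X0=np.array([p[0],yc,p[2]]);u=np.array([p[1],1,p[3]]);u/=np.linalg.norm(u)
    o=X0+u*((g-X0)@u)
    print('n',len(Q),'err',e,'u',u.round(4),'yaw',np.degrees(np.arctan2(u[1],u[0])).round(2),'pitch',np.degrees(np.arcsin(u[2])).round(2),'origin',o.round(4),'g',g.round(4),'tip',(o+.212*u).round(4))
    return Q,o,u
E
python3 - <<'E'
from rod import *
p,d,s=snap('wrist'); print(s['clock'],s['ee_pos'],s['tcp_rot'],s['force'])
rodfit(.03,.07,s,d,zw=.012); rodfit(.105,.19,s,d,zw=.012)
p,d,s2=snap('side'); rodfit(.03,.195,s2,d,'side',.012)
E
```

```text
6.5 [0.54713588 0.05640861 0.11407566] [-1.79795278e+02 -1.40152123e-02  9.47021529e+01] [ 0.23123689  0.4599063  -0.53378492]
n 1462 err 0.3106838684330594 u [-0.0845  0.9964  0.0012] yaw 94.85 pitch 0.07 origin [0.5474 0.0564 0.1078] g [0.5471 0.0564 0.1081] tip [0.5295 0.2677 0.108 ]
n 1512 err 0.353700292219805 u [-0.0822  0.9966  0.006 ] yaw 94.72 pitch 0.34 origin [0.5473 0.0564 0.1073] g [0.5471 0.0564 0.1081] tip [0.5298 0.2677 0.1085]
n 220 err 0.7235834679169512 u [-0.0767  0.997  -0.0049] yaw 94.4 pitch -0.28 origin [0.5483 0.0555 0.1084] g [0.549  0.0555 0.1085] tip [0.5321 0.2668 0.1073]
```

>>> {"api": "move_arm", "payload": {"commands": [[0,0,0,0,0,-0.03,-1],[0,0,0,0,0,-0.06,-1],[0,0,0,0,0,-0.09,-1],[0,0,0,0,0,-0.1,-1],[0,0,0,0,0,-0.1,-1]]}}

```text
clock: 7.1
ee_pos: [0.5502, 0.0543, 0.0638]
tcp_rot: [-179.9, -0.0, 94.5]
force: [0.0, -0.4, -0.6]
width: 0.024
grip_force: 30.0
```

>>> {"api": "move_arm", "payload": {"commands": [[0,0,0,0,0,0,-1],[0,0,0,0,0,0,-1],[0,0,0,0,0,0,-1]]}}

```text
clock: 7.4
ee_pos: [0.5512, 0.0545, 0.0658]
tcp_rot: [179.9, 0.0, 94.5]
force: [0.1, -0.1, -1.4]
width: 0.0239
grip_force: 30.0
```

```bash
python3 - <<'E'
from rod import *
p,d,s=snap('wrist'); print(s['clock'],s['ee_pos'],s['tcp_rot'],s['force'])
rodfit(.03,.07,s,d,zw=.012); rodfit(.105,.195,s,d,zw=.012)
cv2.imwrite('pics/g.png',cv2.resize(p[:240,130:390],(650,600))[:,:,::-1])
P=cloud('wrist',d,s).reshape(-1,3)
sl=lambda P,y0,y1,z0,z1,x0,x1:P[(P[:,1]>y0)&(P[:,1]<y1)&(P[:,2]>z0)&(P[:,2]<z1)&(P[:,0]>x0)&(P[:,0]<x1)]
q=sl(P,.25,.35,.02,.09,.49,.57); print(len(q),q.min(0) if len(q) else 0,q.max(0) if len(q) else 0)
E
```

```text
7.4 [0.55118458 0.05452795 0.06580839] [1.79947052e+02 1.76690348e-03 9.45446785e+01] [ 0.13144928 -0.09809075 -1.4300685 ]
n 1465 err 0.30833471305138394 u [-7.910e-02  9.969e-01  7.000e-04] yaw 94.54 pitch 0.04 origin [0.5513 0.0545 0.0595] g [0.5512 0.0545 0.0598] tip [0.5345 0.2659 0.0596]
n 1516 err 0.3358099662568318 u [-0.0818  0.9966 -0.003 ] yaw 94.69 pitch -0.17 origin [0.5516 0.0546 0.06  ] g [0.5512 0.0545 0.0598] tip [0.5343 0.2659 0.0594]
0 0 0
```

View pics/g.png

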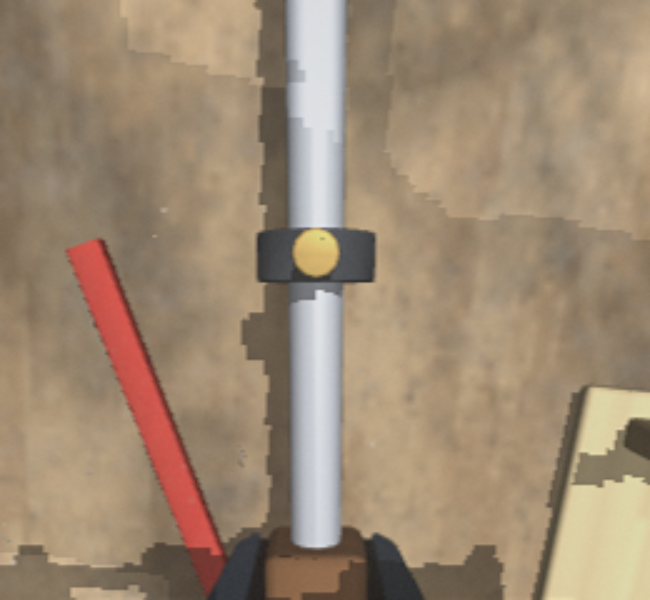

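The rod is held straight and level at 94.6°, and its tip is on the bore's axis (x 0.5344 against 0.5343). I lower it 5 mm and thread.

>>> {"api": "move_arm", "payload": {"commands": [[0,0,0,0,0,-0.006,-1],[0,0,0,0,0,-0.01,-1],[0,0,0,0,0,-0.01,-1],[0,0,0,0,0,-0.01,-1]]}}

```text
clock: 7.85
ee_pos: [0.5508, 0.0545, 0.0602]
tcp_rot: [-180.0, 0.0, 94.5]
force: [0.2, -0.2, -0.9]
width: 0.0237
grip_force: 30.0
```

>>> {"api": "move_arm", "payload": {"commands": [[0,0,0,-0.0016,0.02,0,-1],[0,0,0,-0.0031,0.04,0,-1],[0,0,0,-0.0047,0.06,0,-1],[0,0,0,-0.0055,0.07,0,-1],[0,0,0,-0.0055,0.07,0,-1]]}}

```text
clock: 8.35
ee_pos: [0.548, 0.0905, 0.0603]
tcp_rot: [180.0, -0.0, 94.6]
force: [0.7, -0.4, 0.2]
width: 0.0235
grip_force: 30.0
```

```bash
python3 - <<'E'
from rod import *
p,d,s=snap('wrist'); print(s['clock'],s['ee_pos'],s['tcp_rot'],s['force'],s['wrist_torque'])
rodfit(.03,.07,s,d,zw=.012); rodfit(.105,.19,s,d,zw=.012)
E
```

```text
8.35 [0.54798301 0.09046607 0.06031629] [ 1.79995002e+02 -1.56660829e-03  9.46138926e+01] [ 0.74299784 -0.43384303  0.18525473] [-0.10399599 -0.13298386 -0.03552222]
n 1464 err 0.3175509965880705 u [-8.020e-02  9.968e-01 -7.000e-04] yaw 94.6 pitch -0.04 origin [0.5481 0.0905 0.0541] g [0.548  0.0905 0.0543] tip [0.5311 0.3018 0.0539]
n 1510 err 0.34162385382685134 u [-7.860e-02  9.969e-01  8.000e-04] yaw 94.51 pitch 0.05 origin [0.5479 0.0905 0.054 ] g [0.548  0.0905 0.0543] tip [0.5312 0.3018 0.0542]
```

>>> {"api": "move_arm", "payload": {"commands": [[0,0,0,-0.0016,0.02,0,-1],[0,0,0,-0.0031,0.04,0,-1],[0,0,0,-0.0047,0.06,0,-1],[0,0,0,-0.0063,0.08,0,-1],[0,0,0,-0.0063,0.08,0,-1]]}}

```text
clock: 8.9
ee_pos: [0.5449, 0.1308, 0.0603]
tcp_rot: [180.0, -0.0, 94.6]
force: [-0.0, 0.8, -0.2]
width: 0.0239
grip_force: 30.0
```

>>> {"api": "move_arm", "payload": {"commands": [[0,0,0,-0.0016,0.02,0,-1],[0,0,0,-0.0031,0.04,0,-1],[0,0,0,-0.0047,0.06,0,-1],[0,0,0,-0.0063,0.08,0,-1],[0,0,0,-0.0079,0.1,0,-1]]}}

```text
clock: 9.4
ee_pos: [0.5409, 0.1804, 0.0603]
tcp_rot: [-180.0, 0.0, 94.6]
force: [0.5, 1.2, -1.1]
width: 0.0243
grip_force: 30.0
```

>>> {"api": "move_arm", "payload": {"commands": [[0,0,0,-0.0005,0.006,0,-1],[0,0,0,-0.0009,0.012,0,-1],[0,0,0,-0.0014,0.018,0,-1],[0,0,0,-0.0019,0.024,0,-1],[0,0,0,-0.0019,0.024,0,-1]]}}

```text
clock: 9.9
ee_pos: [0.54, 0.1917, 0.0603]
tcp_rot: [180.0, -0.0, 94.5]
force: [-0.4, -0.2, -1.3]
width: 0.0238
grip_force: 30.0
```

```bash
python3 - <<'E'
from rod import *
p,d,s=snap('wrist'); print(s['clock'],s['ee_pos'],s['tcp_rot'],s['force'],s['wrist_torque'])
rodfit(.03,.07,s,d,zw=.012)
cv2.imwrite('pics/i.png',cv2.resize(p[:240,130:390],(650,600))[:,:,::-1])
P=cloud('wrist',d,s).reshape(-1,3)
sl=lambda P,y0,y1,z0,z1,x0,x1:P[(P[:,1]>y0)&(P[:,1]<y1)&(P[:,2]>z0)&(P[:,2]<z1)&(P[:,0]>x0)&(P[:,0]<x1)]
q=sl(P,.25,.318,.07,.09,.49,.57); print('flange',q[:,1].min(),q[:,1].max(),q[:,2].max())
q=sl(P,.26,.30,.0605,.068,.52,.545); print('collar',q[:,1].min(),q[:,1].max())
E
```

```text
9.9 [0.54003845 0.19165715 0.0602775 ] [ 1.79998420e+02 -1.73789194e-03  9.45444588e+01] [-0.4221599  -0.23509814 -1.26248279] [-0.13297741 -0.08621058 -0.04430511]
n 1459 err 0.30718797655005914 u [-7.940e-02  9.968e-01  4.000e-04] yaw 94.56 pitch 0.02 origin [0.5402 0.1917 0.054 ] g [0.54   0.1917 0.0543] tip [0.5233 0.403  0.0541]
flange 0.273475846165911 0.3179981906766488 0.08709346183052867
collar 0.2601707887567924 0.2923516807308311
```

View pics/i.png

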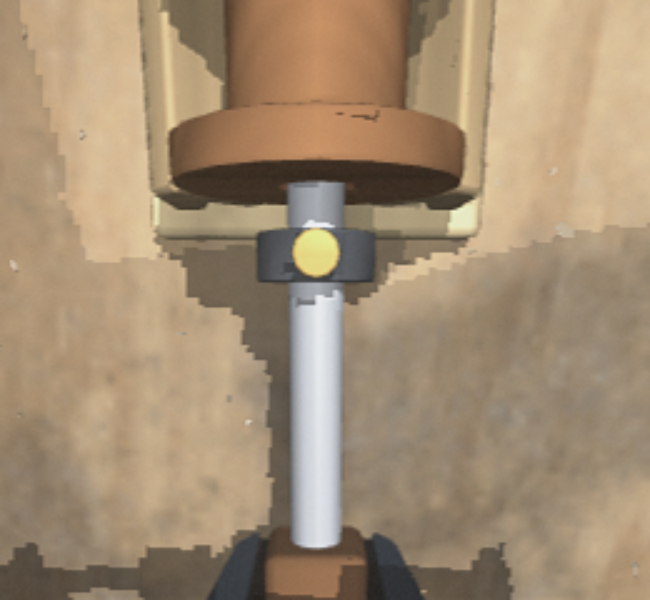

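The rod runs centred in the bore (crop 315,190), with the collar about 9 mm short of the flange. Now I feel forward gently.

>>> {"api": "move_arm", "payload": {"commands": [[0,0,0,-0.0004,0.005,0,-1],[0,0,0,-0.0008,0.01,0,-1],[0,0,0,-0.0012,0.015,0,-1],[0,0,0,-0.0014,0.018,0,-1],[0,0,0,-0.0014,0.018,0,-1]]}}

```text
clock: 10.45
ee_pos: [0.5393, 0.2007, 0.0603]
tcp_rot: [180.0, 0.0, 94.6]
force: [-0.1, -0.7, -0.2]
width: 0.0241
grip_force: 30.0
```

>>> {"api": "move_arm", "payload": {"commands": [[0,0,0,-0.0001,0.001,0,-1],[0,0,0,-0.0002,0.002,0,-1],[0,0,0,-0.0002,0.002,0,-1]]}}

```text
clock: 10.75
ee_pos: [0.5392, 0.2015, 0.0603]
tcp_rot: [-180.0, 0.0, 94.5]
force: [0.3, -1.6, -0.8]
width: 0.0237
grip_force: 30.0
```

>>> {"api": "move_arm", "payload": {"commands": [[0,0,0,-0.0001,0.001,0,-1],[0,0,0,-0.0002,0.002,0,-1],[0,0,0,-0.0002,0.002,0,-1]]}}

```text
clock: 11.05
ee_pos: [0.5391, 0.2025, 0.0603]
tcp_rot: [-180.0, -0.0, 94.5]
force: [0.4, -1.1, -0.7]
width: 0.0237
grip_force: 30.0
```

>>> {"api": "move_arm", "payload": {"commands": [[0,0,0,-0.0001,0.001,0,-1],[0,0,0,-0.0002,0.002,0,-1],[0,0,0,-0.0002,0.002,0,-1]]}}

```text
clock: 11.35
ee_pos: [0.539, 0.2036, 0.0603]
tcp_rot: [180.0, -0.0, 94.5]
force: [1.1, 0.1, -1.6]
width: 0.0239
grip_force: 30.0
```

>>> {"api": "move_arm", "payload": {"commands": [[0,0,0,-0.0001,0.001,0,-1],[0,0,0,-0.0002,0.002,0,-1],[0,0,0,-0.0002,0.002,0,-1]]}}

```text
clock: 11.65
ee_pos: [0.5389, 0.2046, 0.0603]
tcp_rot: [180.0, -0.0, 94.5]
force: [0.1, -0.5, -0.6]
width: 0.0241
grip_force: 30.0
```

>>> {"api": "move_arm", "payload": {"commands": [[0,0,0,-0.0001,0.001,0,-1],[0,0,0,-0.0002,0.002,0,-1],[0,0,0,-0.0002,0.002,0,-1]]}}

```text
clock: 11.95
ee_pos: [0.5388, 0.2054, 0.0603]
tcp_rot: [-180.0, 0.0, 94.5]
force: [1.9, -3.2, -0.6]
width: 0.0241
grip_force: 30.0
```

>>> {"api": "move_arm", "payload": {"commands": [[0,0,0,0,0.0005,0,-1],[0,0,0,-0.0001,0.001,0,-1],[0,0,0,-0.0001,0.001,0,-1]]}}

```text
clock: 12.25
ee_pos: [0.5388, 0.2057, 0.0603]
tcp_rot: [-180.0, 0.0, 94.5]
force: [1.4, -7.0, 0.7]
width: 0.024
grip_force: 30.0
```

```bash
python3 - <<'E'
from rod import *
p,d,s=snap('wrist'); print(s['clock'],s['ee_pos'],s['tcp_rot'],s['force'],s['wrist_torque'])
E
```

```text
12.25 [0.5388023  0.20568712 0.06028241] [-1.79994014e+02  2.44237636e-02  9.45456811e+01] [ 1.40246057 -6.96714181  0.74608799] [-1.13722475 -0.33666959 -0.10369757]
```

>>> {"api": "move_arm", "payload": {"commands": [[0,0,0,0,0.0006,0,-1],[0,0,0,0,0.0006,0,-1],[0,0,0,0,0.0006,0,-1],[0,0,0,0,0.0006,0,-1],[0,0,0,0,0.0006,0,-1]]}}

```text
clock: 12.8
ee_pos: [0.5388, 0.2059, 0.0603]
tcp_rot: [-180.0, 0.0, 94.5]
force: [1.8, -7.8, -0.2]
width: 0.0241
grip_force: 30.0
```

```bash
python3 - <<'E'
from rod import *
p,d,s=snap('wrist'); print(s['clock'],s['ee_pos'],s['tcp_rot'],s['force'],s['wrist_torque'])
rodfit(.03,.07,s,d,zw=.012)
cv2.imwrite('pics/j.png',cv2.resize(p[:240,130:390],(650,600))[:,:,::-1])
E
```

```text
12.8 [0.53881651 0.20591291 0.06027595] [-1.79992509e+02  2.78748870e-02  9.45453538e+01] [ 1.77594253 -7.82334515 -0.23622805] [-1.40719278 -0.36768913 -0.05529064]
n 1463 err 0.30064571190923683 u [-0.0769  0.997   0.0014] yaw 94.41 pitch 0.08 origin [0.5388 0.2059 0.0539] g [0.5388 0.2059 0.0543] tip [0.5226 0.4173 0.0542]
```

View pics/j.png

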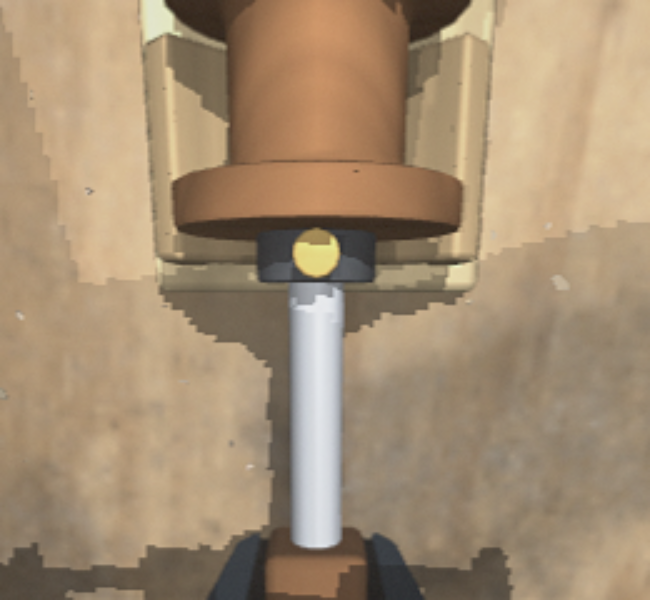

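The collar is seated on the flange at crop (316,230), pressing with about 8 N. I ease off by about 1.2 mm and lift slowly.

>>> {"api": "move_arm", "payload": {"commands": [[0,0,0,0.0001,-0.0012,0,-1],[0,0,0,0.0002,-0.0024,0,-1],[0,0,0,0.0002,-0.0024,0.004,-1],[0,0,0,0.0002,-0.0024,0.01,-1],[0,0,0,0.0002,-0.0024,0.014,-1]]}}

```text
clock: 13.35
ee_pos: [0.5387, 0.2051, 0.0674]
tcp_rot: [-180.0, 0.0, 94.6]
force: [0.1, -2.2, -4.2]
width: 0.0238
grip_force: 30.0
```

```bash
python3 - <<'E'
from rod import *
p,d,s=snap('wrist'); print(s['clock'],s['ee_pos'],s['tcp_rot'],s['force'],s['wrist_torque'])
rodfit(.03,.07,s,d,zw=.012)
E
```

```text
13.35 [0.53866656 0.20505775 0.06741185] [-1.79977874e+02  1.19385131e-02  9.45568634e+01] [ 0.06001328 -2.19300384 -4.17757081] [-0.71005747 -0.13694836 -0.01483566]
n 1459 err 0.3083559582933194 u [-0.0791  0.9969 -0.0055] yaw 94.54 pitch -0.32 origin [0.5388 0.2051 0.0612] g [0.5387 0.2051 0.0614] tip [0.522  0.4164 0.06  ]
```

>>> {"api": "move_arm", "payload": {"commands": [[0.003,0,0,0,0,0.015,-1],[0.0056,0,0,0,0,0.035,-1],[0.0056,0,0,0,0,0.06,-1],[0.0056,0,0,0,0,0.085,-1],[0.0056,0,0,0,0,0.11,-1]]}}

```text
clock: 13.9
ee_pos: [0.5392, 0.2053, 0.1239]
tcp_rot: [179.9, -1.0, 94.5]
force: [-0.2, 0.4, -3.9]
width: 0.0238
grip_force: 30.0
```

>>> {"api": "move_arm", "payload": {"commands": [[0,0,0,0,0,0.03,-1],[0,0,0,0,0,0.06,-1],[0,0,0,0,0,0.085,-1],[0,0,0,0,0,0.095,-1],[0,0,0,0,0,0.095,-1]]}}

```text
clock: 14.4
ee_pos: [0.5392, 0.2052, 0.1706]
tcp_rot: [179.8, -1.0, 94.5]
force: [0.3, -0.4, -3.2]
width: 0.0235
grip_force: 30.0
```

```bash
python3 - <<'E'
from rod import *
p,d,s=snap('wrist'); print(s['clock'],s['ee_pos'],s['tcp_rot'],s['force'],s['wrist_torque'])
Q,o,u=rodfit(.03,.07,s,d,zw=.012)
P=cloud('wrist',d,s).reshape(-1,3);P=P[~np.isnan(P[:,0])]; t=(P-o)@u; r=np.linalg.norm(P-o-t[:,None]*u,axis=1)
for a,b in((.008,.0145),(.021,.04)):
    m=(r>a)&(r<b)&(t>.06)&(t<.2)&(P[:,2]>o[2]); h,e=np.histogram(t[m],bins=np.arange(.06,.2,.002)); print([(round(x,3),int(n)) for x,n in zip(e,h) if n])
E
```

```text
14.4 [0.53921586 0.20523939 0.17061976] [179.84919238  -1.02127404  94.54758073] [ 0.32184399 -0.41346853 -3.18533279] [-0.37400279 -0.06332628  0.03415949]
n 1447 err 0.313795272522884 u [-7.950e-02  9.968e-01 -5.000e-04] yaw 94.56 pitch -0.03 origin [0.5394 0.2054 0.1644] g [0.5392 0.2053 0.1646] tip [0.5225 0.4167 0.1643]
[(np.float64(0.078), 1), (np.float64(0.08), 92), (np.float64(0.082), 142), (np.float64(0.084), 119), (np.float64(0.086), 123), (np.float64(0.088), 130), (np.float64(0.09), 127), (np.float64(0.106), 2), (np.float64(0.108), 3), (np.float64(0.11), 3), (np.float64(0.112), 2), (np.float64(0.114), 3), (np.float64(0.116), 1), (np.float64(0.118), 3), (np.float64(0.12), 3), (np.float64(0.122), 3), (np.float64(0.126), 2)]
[(np.float64(0.082), 17), (np.float64(0.084), 24), (np.float64(0.086), 30), (np.float64(0.088), 18), (np.float64(0.09), 498), (np.float64(0.092), 547), (np.float64(0.094), 551), (np.float64(0.096), 549), (np.float64(0.098), 495), (np.float64(0.1), 36), (np.float64(0.13), 192), (np.float64(0.132), 42)]
```

The spool hangs on the level rod against the collar, its centre at rod x ≈ 0.1155. Target TCP is (0.5825, -0.3387) at yaw 95.15°. I carry it over smoothly.

>>> {"api": "move_arm", "payload": {"commands": [[0,0,0.001,0.002,-0.026,0,-1],[0,0,0.002,0.006,-0.078,0,-1],[0,0,0.003,0.011,-0.14,0,-1],[0,0,0.0034,0.015,-0.192,0,-1],[0,0,0.0034,0.0173,-0.218,0,-1]]}}

```text
clock: 14.95
ee_pos: [0.5471, 0.0939, 0.1691]
tcp_rot: [180.0, -1.0, 95.1]
force: [-0.3, 0.2, -3.5]
width: 0.0233
grip_force: 30.0
```

>>> {"api": "move_arm", "payload": {"commands": [[0,0,0,0.002,-0.026,0,-1],[0,0,0,0.006,-0.078,0,-1],[0,0,0,0.011,-0.14,0,-1],[0,0,0,0.015,-0.192,0,-1],[0,0,0,0.0173,-0.218,0,-1]]}}

```text
clock: 15.45
ee_pos: [0.5562, -0.0144, 0.1696]
tcp_rot: [179.9, -1.0, 95.1]
force: [-0.1, 0.8, -3.2]
width: 0.0234
grip_force: 30.0
```

>>> {"api": "move_arm", "payload": {"commands": [[0,0,0,0.002,-0.026,0,-1],[0,0,0,0.006,-0.078,0,-1],[0,0,0,0.011,-0.14,0,-1],[0,0,0,0.015,-0.192,0,-1],[0,0,0,0.0173,-0.218,0,-1]]}}

```text
clock: 15.95
ee_pos: [0.5651, -0.1232, 0.1697]
tcp_rot: [179.9, -1.0, 95.1]
force: [-0.3, 0.1, -3.1]
width: 0.0237
grip_force: 30.0
```

>>> {"api": "move_arm", "payload": {"commands": [[0,0,0,0.002,-0.026,0,-1],[0,0,0,0.006,-0.078,0,-1],[0,0,0,0.011,-0.14,0,-1],[0,0,0,0.015,-0.192,0,-1],[0,0,0,0.0173,-0.218,0,-1]]}}

```text
clock: 16.45
ee_pos: [0.5738, -0.2322, 0.1698]
tcp_rot: [179.9, -1.0, 95.1]
force: [-0.2, -0.8, -3.2]
width: 0.0238
grip_force: 30.0
```

>>> {"api": "move_arm", "payload": {"commands": [[0,0,0,0.002,-0.026,0,-1],[0,0,0,0.006,-0.078,0,-1],[0,0,0,0.011,-0.14,0,-1],[0,0,0,0.015,-0.192,0,-1],[0,0,0,0.0173,-0.218,0,-1]]}}

```text
clock: 16.95
ee_pos: [0.5823, -0.3411, 0.1697]
tcp_rot: [179.9, -1.0, 95.1]
force: [0.2, 0.1, -3.5]
width: 0.0239
grip_force: 30.0
```

```bash
cat > sp.py <<'E'
from rod import *
p,d,s=snap('wrist'); print(s['clock'],s['ee_pos'],s['tcp_rot'],s['force'],s['qvel'].round(1))
Q,o,u=rodfit(.03,.07,s,d,zw=.012)
P=cloud('wrist',d,s).reshape(-1,3);P=P[~np.isnan(P[:,0])]; t=(P-o)@u; r=np.linalg.norm(P-o-t[:,None]*u,axis=1)
m=(r>.021)&(r<.04)&(t>.06)&(t<.2)&(P[:,2]>o[2]-.005); h,e=np.histogram(t[m],bins=np.arange(.08,.2,.002)); print([(round(float(x),3),int(n)) for x,n in zip(e,h) if n>20])
c=np.array([.5721,-.2237]); us=np.array([-.0898,.996]); v=np.array([us[1],-us[0]])
for n,x in(('o',o),('tip',o+.212*u),('spool',o+.1155*u)): print(n,'stand x',((x[:2]-c)@us).round(4),'lateral(+=world x)',((x[:2]-c)@v).round(4),'z',x[2].round(4))
E
python3 sp.py
```

```text
16.95 [ 0.58232828 -0.34109622  0.16970219] [179.91337452  -0.9979004   95.14162429] [ 0.17587099  0.10237693 -3.54637377] [-7.7  5.7 -8.   0.1  3.1 -7.7]
n 1442 err 0.3101704497521095 u [-9.130e-02  9.958e-01  6.000e-04] yaw 95.24 pitch 0.03 origin [ 0.5826 -0.341   0.1634] g [ 0.5823 -0.341   0.1637] tip [ 0.5632 -0.1299  0.1635]
[(0.084, 26), (0.086, 23), (0.09, 243), (0.092, 634), (0.094, 546), (0.096, 555), (0.098, 548), (0.1, 194), (0.13, 52), (0.132, 249)]
o stand x -0.1177 lateral(+=world x) -0.0001 z 0.1634
tip stand x 0.0943 lateral(+=world x) -0.0004 z 0.1635
spool stand x -0.0022 lateral(+=world x) -0.0003 z 0.1635
```

>>> {"api": "move_arm", "payload": {"commands": [[0,0,0,0,0,-0.015,-1],[0,0,0,0,0,-0.045,-1],[0,0,0,0,0,-0.075,-1],[0,0,0,0,0,-0.09,-1],[0,0,0,0,0,-0.095,-1]]}}

```text
clock: 17.5
ee_pos: [0.5815, -0.339, 0.1205]
tcp_rot: [-180.0, -1.1, 95.2]
force: [-0.6, -0.1, -3.0]
width: 0.0239
grip_force: 30.0
```

>>> {"api": "move_arm", "payload": {"commands": [[0,0,0,0,0,0,-1],[0,0,0,0,0,0,-1]]}}

```text
clock: 17.7
ee_pos: [0.5824, -0.34, 0.1227]
tcp_rot: [179.9, -1.0, 95.2]
force: [-0.1, -0.1, -3.4]
width: 0.0238
grip_force: 30.0
```

```bash
cat >> sp.py <<'E'
c3=np.r_[c,0]; a=(P[:,:2]-c)@us; b=(P[:,:2]-c)@v
for x0 in(-.056,.056):
    q=(abs(a-x0)<.02)&(P[:,2]>.088)&(P[:,2]<.104)&(abs(b)<.045)&(abs(b)>.0115)&(r>.012)
    for sg in(-1,1):
        k=q&(b*sg>0); 
        if k.sum()>5: print('cheek',x0,sg,k.sum(),'a',np.percentile(a[k],[2,98]).round(4),'b',np.percentile(b[k],[2,98]).round(4),'z',np.percentile(P[k,2],[2,98]).round(4), 'edge b', b[k&(P[:,2]>.096)].min() if (k&(P[:,2]>.096)).any() else '', b[k&(P[:,2]>.096)].max() if (k&(P[:,2]>.096)).any() else '')
cv2.imwrite('pics/k.png',p[:,:,::-1])
E
python3 sp.py
```

```text
17.7 [ 0.58241022 -0.33995427  0.12265279] [179.89343643  -0.98465291  95.16238262] [-0.05359897 -0.13179661 -3.43319845] [ 0.  -0.4 -0.  -0.  -0.1 -0.1]
n 1443 err 0.3101699599692238 u [-0.087   0.9962  0.0039] yaw 94.99 pitch 0.22 origin [ 0.5824 -0.3399  0.1162] g [ 0.5824 -0.3399  0.1167] tip [ 0.564  -0.1287  0.117 ]
[(0.084, 24), (0.09, 406), (0.092, 557), (0.094, 549), (0.096, 557), (0.098, 542), (0.1, 100), (0.13, 206), (0.132, 141)]
o stand x -0.1166 lateral(+=world x) -0.0002 z 0.1162
tip stand x 0.0954 lateral(+=world x) 0.0004 z 0.117
spool stand x -0.0011 lateral(+=world x) 0.0001 z 0.1166
cheek -0.056 -1 457 a [-0.0621 -0.0509] b [-0.0329 -0.0171] z [0.0884 0.0977] edge b -0.029509402657626624 -0.02320806569580249
cheek -0.056 1 453 a [-0.0623 -0.0509] b [0.0169 0.0322] z [0.0884 0.0979] edge b 0.02345501248162223 0.029839156580662798
```

View pics/k.png

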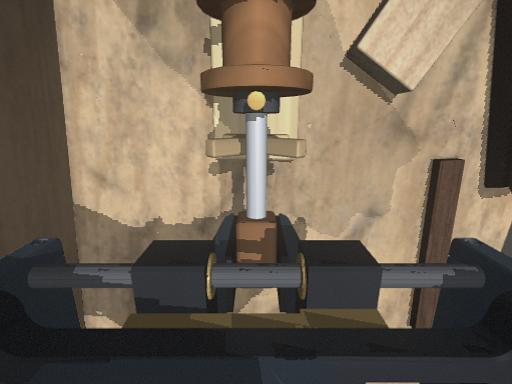

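The near fork (pixels 210–300, row 147) is centred under the rod, and the spool sits midway to about 1 mm. Lowering.

>>> {"api": "move_arm", "payload": {"commands": [[0,0,0,0,0,-0.015,-1],[0,0,0,0,0,-0.035,-1],[0,0,0,0,0,-0.055,-1],[0,0,0,0,0,-0.064,-1],[0,0,0,0,0,-0.064,-1]]}}

```text
clock: 18.25
ee_pos: [0.5816, -0.3396, 0.0891]
tcp_rot: [180.0, -1.1, 95.2]
force: [-0.0, -0.4, -2.7]
width: 0.0237
grip_force: 30.0
```

>>> {"api": "move_arm", "payload": {"commands": [[0,0,0,0,0,0,-1],[0,0,0,0,0,0,-1],[0,0,0,0,0,0,-1]]}}

```text
clock: 18.55
ee_pos: [0.5823, -0.34, 0.0907]
tcp_rot: [179.9, -1.0, 95.2]
force: [0.7, 0.6, -3.7]
width: 0.0239
grip_force: 30.0
```

```bash
python3 sp.py
```

```text
18.55 [ 0.58231501 -0.33998558  0.09065432] [179.89404996  -0.98546755  95.15757469] [ 0.68154168  0.55084423 -3.74876129] [ 0.  -0.   0.   0.  -0.1 -0. ]
n 1814 err 0.4492844423817804 u [-0.0901  0.9959 -0.0125] yaw 95.17 pitch -0.72 origin [ 0.5824 -0.3399  0.0848] g [ 0.5823 -0.3399  0.0847] tip [ 0.5633 -0.1287  0.0821]
[(0.082, 30), (0.084, 49), (0.086, 60), (0.088, 42), (0.09, 532), (0.092, 551), (0.094, 559), (0.096, 545), (0.098, 510), (0.1, 22), (0.13, 196), (0.132, 140)]
o stand x -0.1166 lateral(+=world x) -0.0001 z 0.0848
tip stand x 0.0954 lateral(+=world x) -0.0002 z 0.0821
spool stand x -0.0011 lateral(+=world x) -0.0002 z 0.0833
cheek -0.056 -1 672 a [-0.062  -0.0506] b [-0.0325 -0.0174] z [0.0882 0.0977] edge b -0.030652227228553958 -0.024370672104039672
cheek -0.056 1 676 a [-0.0623 -0.0508] b [0.0164 0.0319] z [0.0882 0.0978] edge b 0.02322414079428712 0.029272787164473037
```

>>> {"api": "move_arm", "payload": {"commands": [[0,0,0,0,0,-0.002,-1],[0,0,0,0,0,-0.004,-1],[0,0,0,0,0,-0.006,-1],[0,0,0,0,0,-0.007,-1],[0,0,0,0,0,-0.007,-1]]}}

```text
clock: 19.1
ee_pos: [0.5821, -0.3398, 0.0866]
tcp_rot: [179.9, -1.0, 95.2]
force: [0.1, -0.4, -2.7]
width: 0.0238
grip_force: 30.0
```

>>> {"api": "move_arm", "payload": {"commands": [[0,0,0,0,0,-0.001,-1],[0,0,0,0,0,-0.001,-1],[0,0,0,0,0,-0.001,-1]]}}

```text
clock: 19.4
ee_pos: [0.5821, -0.3399, 0.0863]
tcp_rot: [179.9, -1.0, 95.2]
force: [1.0, -0.3, -3.6]
width: 0.0241
grip_force: 30.0
```

>>> {"api": "move_arm", "payload": {"commands": [[0,0,0,0,0,-0.001,-1],[0,0,0,0,0,-0.001,-1],[0,0,0,0,0,-0.001,-1]]}}

```text
clock: 19.7
ee_pos: [0.5822, -0.3399, 0.0859]
tcp_rot: [179.9, -1.0, 95.2]
force: [-0.2, 0.3, 0.5]
width: 0.0238
grip_force: 30.0
```

>>> {"api": "move_arm", "payload": {"commands": [[0,0,0,0,0,-0.001,-1],[0,0,0,0,0,-0.001,-1],[0,0,0,0,0,-0.001,-1]]}}

```text
clock: 20.0
ee_pos: [0.5823, -0.3399, 0.0857]
tcp_rot: [179.9, -1.0, 95.2]
force: [-1.4, 0.8, 4.4]
width: 0.0242
grip_force: 30.0
```

Contact felt (the stand carries the load, about 8 N), so the rod lies in the forks. I hold briefly, then release.

>>> {"api": "move_arm", "payload": {"commands": [[0,0,0,0,0,0,-1],[0,0,0,0,0,0,-1],[0,0,0,0,0,0,-0.3],[0,0,0,0,0,0,0],[0,0,0,0,0,0,0]]}}

```text
clock: 20.5
ee_pos: [0.5821, -0.3399, 0.0852]
tcp_rot: [179.9, -1.0, 95.2]
force: [-0.3, 0.3, 0.6]
width: 0.0441
grip_force: 0.0
```

>>> {"api": "move_arm", "payload": {"commands": [[0,0,0,0,0,0,0],[0,0,0,0,0,0.02,0],[0,0,0,0,0,0.07,0],[0,0,0,0,0,0.14,0],[0,0,0,0,0,0.2,0]]}}

```text
clock: 21.0
ee_pos: [0.5822, -0.34, 0.1874]
tcp_rot: [179.9, -1.0, 95.2]
force: [-0.2, -0.3, 0.5]
width: 0.0458
grip_force: 0.0
```

```bash
python3 - <<'E'
from rod import *
p,d,s=snap('wrist'); print(s['clock'],s['ee_pos'],s['force'])
P=cloud('wrist',d,s).reshape(-1,3);P=P[~np.isnan(P[:,0])]
c=np.array([.5721,-.2237]); us=np.array([-.0898,.996]); v=np.array([us[1],-us[0]]);a=(P[:,:2]-c)@us; b=(P[:,:2]-c)@v
for n,a0,a1,z0 in(('grip',-.15,-.09,.086),('rod near',-.085,-.066,.082),('collar',-.045,-.02,.088),('flange1',-.04,-.005,.1),('flange2',.005,.04,.1),('tip',.066,.11,.08)):
    k=(a>a0)&(a<a1)&(P[:,2]>z0)&(P[:,2]<.115)&(abs(b)<.033)
    if k.sum(): print(n,k.sum(),'a',a[k].min().round(4),a[k].max().round(4),'b',b[k].mean().round(4),'ztop',np.percentile(P[k,2],95).round(4))
cv2.imwrite('pics/l.png',p[:,:,::-1])
E
```

```text
21.0 [ 0.58223395 -0.33995633  0.18743582] [-0.23920121 -0.3360342   0.51749418]
grip 1085 a -0.1376 -0.0905 b -0.0006 ztop 0.0927
rod near 231 a -0.085 -0.0661 b -0.0005 ztop 0.0864
collar 738 a -0.0347 -0.02 b -0.0003 ztop 0.1072
flange1 617 a -0.034 -0.016 b -0.0002 ztop 0.1077
flange2 757 a 0.015 0.0249 b 0.0004 ztop 0.108
```

View pics/l.png

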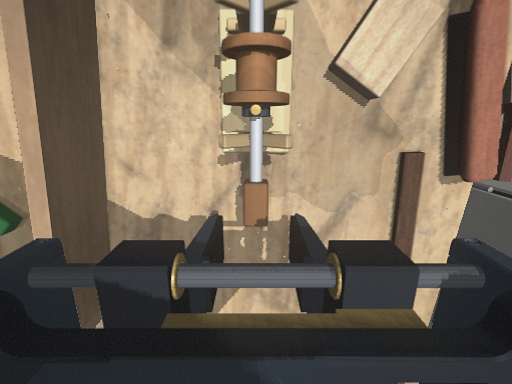

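The rod lies in both forks (rows 10 and 143) with its axis at 80 mm, and the spool (256,68) hangs midway with outer faces at about ±25 mm. The gripper is clear, so I hand the job in.

```bash
python3 -c "
from cell import env; print(env.finish_job())"
```

```text
the job is handed in; nothing more can be done
None
```

The job is handed in at about 21 s with no verdict returned: the last wrist view showed the rod in both forks of the stand, its axis at about 80 mm and handle on the right, with the spool hanging midway and the gripper clear.

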